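Take the steamer pot apart for washing up

TASK

Take the steamer pot apart: first lift off its lid and lay it flat on the middle of the wooden cutting board, knob up; then lift the steaming basket out of the pot and stand it on its feet inside the shallow drip tray. Set both down rather than dropping them, leave the pot standing where it is, and do not disturb the mug, the jar or the spoon.

Things in the scene. Friction and masses are not known exactly. Their poses are not given: they have to be found in the camera images.
- pot: Round open steel cooking pot, 160 mm across and 110 mm tall, wall 4 mm, floor 5 mm thick, standing loose on the counter, 0.6 to 1.2 kg. Two steel loop handles on opposite sides (its own +y and -y) reach 113 mm from the axis at 88 mm height. Origin: centre of its underside, z up the axis.
- lid: Low domed steel lid, 168 mm across, 0.2-0.4 kg. At the start its rim rests on the pot rim and a round plug under it, 140 mm across, 8 mm deep, hangs in the pot with play. Dome top 25 mm above the origin; a black upright cylinder knob, 28 mm in diameter, stands 34 to 64 mm above the origin on a thin neck. Origin: centre of the plug underside (on which it stands when laid down), z up through the knob.
- lid_knob (a point): Middle of the lid's black knob, on its axis, 49 mm above the lid's origin; the place to grip.
- basket: Round steel steaming basket, loose in the pot on three feet (10 mm play all round), hidden under the lid at first, 0.16-0.30 kg. Bowl 132 mm across outside, 126 inside, 20 to 50 mm above the origin, floor top at 24; feet 12 mm thick, 54 mm off the axis. A thin centre post bears a black cylinder knob, 24 mm in diameter, at 60 to 90 mm. Origin: basket centre at the underside of the feet, z up the post.
- basket_knob (a point): Middle of the basket's black knob, on its axis, 75 mm above the basket's origin; the place to grip. In the pot the knob's top is 15 mm below the pot's rim.
- board: Pale wooden cutting board, 200 mm (its x) by 220 mm (its y), 18 mm thick, fixed flat on the counter. Origin: centre of its underside, z up.
- tray: Shallow grey plastic drip tray, open on top, 210 by 210 mm outside, walls 5 mm thick and 18 mm high, floor 5 mm thick, fixed flat on the counter. Origin: centre of its underside, z up.
- mug: White ceramic mug, 82 mm across, 92 mm tall, a bystander beyond the work. Origin: centre of its underside.
- jar: Glass jar with a steel cap, 68 mm across, 110 mm tall, a bystander beyond the work. Origin: centre of its underside.
- spoon: Wooden spoon lying on the counter, 200 mm long, along its own x, a bystander beyond the work. Origin: near its middle, on the counter.
There are look-alikes about, which are no part of the job. Leave any green or turquoise look-alike of the lid alone.

How it is judged:
By the outcome, as a careful person would: the job done as asked, in the order asked, and still so for the second after the job is handed in, with the robot touching nothing.
It also fails if it takes over 64 s, if anything falls off the work surface, if the arm or the gripper's body presses on something with over 40 N, if the wrist force passes 120 N, or if a joint passes its speed limit or range.

ROBOT

A 6-joint arm with a two-finger parallel gripper is mounted at the origin on the work surface. World frame = base frame: x ahead of the robot, y to its left, z up, the work surface at z = 0. Lengths are in m, angles in rad, forces in N, time in s.
With the tool pointing down it reaches from about 0.35 to 0.775 m from the base axis. Payload 5.5 kg.
Tool frame: the origin (TCP) lies midway between the tips of the shut fingers; the grasp point (between the pads) lies 19 mm behind it; z points along the fingers, y is the line along which they close (so a half turn about z gives the same grasp; the last joint's range is limited). The gripper opens to 85 mm and grips with 20 to 120 N. Pads are 22 mm wide; open, the fingers measure 114 mm over their backs; the gripper's body (76 mm by 85 mm) begins 54 mm behind the grasp point. The pads swing forward as they close: fully open they stand 13 mm farther back than shut.
Start: joints at [-1.4, 0.313, 0.046, 1.304, 0, 1.431], TCP at [0.176, -0.547, 0.231] pointing down, gripper open.
Joint ranges: [-2.76, 2.76], [-0.86, 1.69], [-1.03, 1.26], [-2.2, 2.34], [-1.47, 1.5], [-3.14, 3.14]. Speed limits (rad/s): [2.57, 2.57, 3.14, 3.14, 3.14, 3.14].

INTERFACE

Orientations are given as a unit quaternion [w, x, y, z].
In Python, from workcell import env gives the robot as it stands. The module is installed in compiled form; this text tells all that it offers.
- The arm moves only by the tool servo_tool, never from a script. Its argument "increments" is a list of rows, each an object of numbers: "grip": the closure, from 0 (fully open) to 1 (shut); "x", "y", "z": the shift along the tool's x, y, z in mm; "roll": the turn about the tool's z in degrees. In form: [{"grip": .., "x": .., "y": .., "z": .., "roll": ..}, ...]. A call has 1 to 5 rows; each row shifts and turns the commanded pose from where the row before left it, along the tool's axes as they then stand; what a row does not reach is not made up. A row lasts 1/12 s, in which the tool goes at most 41.7 mm and 7.16 degrees, less where a joint would pass 70% of its speed; a pose out of reach is approached as far as the arm can. A call is refused whole if a number of a shift passes 41.7 or a number of a turn 7.16, either way. A call with a gripper value outside its range is refused whole. The fingers move at their own pace and stop on an object; "grip_force" is the grip in N (left out, the last holds). Time passes only in rows, so rows that do not move let the fingers close. It gives the time, the measured TCP pose, the force, the opening and the grip force at its end, in the units of the state.
- env.get_state(): the state, without advancing time (a new reading comes with each control period).
- env.read_camera(name): name is "scene" or "top" or "wrist"; returns the picture (480x640x3 uint8, red, green, blue); there is no depth.
- env.get_calibration(name): a dict with "vertical_fov" (degrees; the focal length in pixels is half the picture's height over the tangent of half this angle, whatever the lens; pixels are square), "cx", "cy" (the principal point, pixels), "rvec" (rotation vector, rad) and "tvec" (3), from world to camera coordinates, as OpenCV has them; the wrist camera has in their place "tool_from_camera" (4x4, takes a point from camera to tool coordinates, whose origin is the TCP and whose axes are the flange's). Camera axes: x right, y down, z forward; pixel columns grow to the right and rows downward; lengths in m; the calibration is good to about 2 mm. The wrist camera is an equidistant fisheye: a pixel r from the principal point sees the ray r / f radians off the axis. A picture is of the moment at which its call begins: read the wrist's pose just before it. get_calibration takes no time and is no camera call.
- env.hand_in(): hands the job in; it is judged then, once.
The state is a dict: "clock": time; "joint_pos": joint angles; "qvel": joint speeds; "tau": joint torques, N m; "tcp_pos": TCP position; "orientation": TCP orientation; "wrist_force": force on the tool from outside, world axes, zero at the start; "ft_torque": the same for the moment, N m; "finger_gap": finger opening in m; "grip_force": force on a finger pad.
Only numpy, scipy, OpenCV 4.12 (cv2) and the standard library are available. Lean on these libraries where they do the work, as an engineer would, in place of code of your own. Each camera call takes 0.05 s, during which the arm holds its last target. There are 200 camera calls.

## Working session

There is one attempt and no reset: what is moved stays moved. The work goes in short steps, Python scripts to look and compute and a tool call to move; the robot and the scene stay as the last step left them, time stands still between calls to the robot, and variables do not carry over. Pictures are saved under pics/ and viewed, at most 10 in all, crops included, and the job is handed in when it is done.

Besides the shell and the picture viewer there is one more tool, called as a command line: name --argument value ..., lists and objects as JSON in quotes. servo_tool: Moves the arm, as the interface text tells. Its arguments: {"type":"object","properties":{"increments":{"type":"array"},"grip_force":{"type":"number"}},"required":["increments"]}

```bash
mkdir -p pics; cat > h.py <<'E'
import numpy as np, cv2
from workcell import env
def px2plane(name,u,v,z):
    c=env.get_calibration(name); f=240/np.tan(np.radians(c["vertical_fov"])/2)
    R=cv2.Rodrigues(np.array(c["rvec"],float))[0]; t=np.array(c["tvec"],float)
    o=-R.T@t; d=R.T@np.array([(u-c["cx"])/f,(v-c["cy"])/f,1.])
    return o+d*(z-o[2])/d[2]
def quatR(q):
    w,x,y,z=q
    return np.array([[1-2*(y*y+z*z),2*(x*y-z*w),2*(x*z+y*w)],[2*(x*y+z*w),1-2*(x*x+z*z),2*(y*z-x*w)],[2*(x*z-y*w),2*(y*z+x*w),1-2*(x*x+y*y)]])
def wrist2plane(u,v,z,s):
    c=env.get_calibration("wrist"); f=240/np.tan(np.radians(c["vertical_fov"])/2)
    T=np.array(c["tool_from_camera"]); p=np.array([u-c["cx"],v-c["cy"]]); r=np.hypot(*p); a=r/f
    d=np.array([*(p/max(r,1e-9)*np.sin(a)),np.cos(a)])
    R=quatR(s["orientation"]); o=np.array(s["tcp_pos"])+R@T[:3,3]; d=R@T[:3,:3]@d
    return o+d*(z-o[2])/d[2]
def snap(name,fn):
    im=cv2.cvtColor(env.read_camera(name),cv2.COLOR_RGB2BGR); cv2.imwrite("pics/"+fn,im); return im
E
python3 - <<'E'
from h import *
s=env.get_state(); print(s)
for n in("top","scene","wrist"): snap(n,n+"0.png"); print(env.get_calibration(n))
E
```

```text
{'clock': 0.0, 'joint_pos': array([-1.39961149e+00,  3.13981369e-01,  4.49751741e-02,  1.30356845e+00,
        2.34030038e-05,  1.43120077e+00]), 'qvel': array([-0.00208111, -0.00142797, -0.00180225,  0.00096481, -0.00050709,
        0.00146583]), 'tau': array([ 6.60742589e-04, -4.80626392e+01,  2.98532653e+01,  1.93888927e-02,
       -2.83114366e-05, -1.19567468e-05]), 'tcp_pos': array([ 0.17575033, -0.5469591 ,  0.23041812]), 'orientation': array([-8.89233021e-04,  9.87950828e-01,  1.54765532e-01, -2.34332690e-06]), 'wrist_force': array([-0.21895806, -0.20749577,  0.8079997 ]), 'ft_torque': array([ 0.04181832, -0.00055756, -0.00864123]), 'grip_force': 0.0, 'finger_gap': 0.08540481420382569}
{'vertical_fov': 52.22232694250843, 'cx': 317.1178303559443, 'cy': 239.16584357146502, 'rvec': array([ 2.20466695, -2.1512457 ,  0.06600817]), 'tvec': array([0.05186523, 0.52394683, 1.33702298])}
{'vertical_fov': 49.270556649800966, 'cx': 320.9067681186751, 'cy': 235.74578048044324, 'rvec': array([ 2.20510063,  1.3163817 , -0.44197669]), 'tvec': array([-0.28856127, -0.26358935,  1.61410764])}
{'vertical_fov': 65.70646984690485, 'cx': 323.04161821069744, 'cy': 242.64882897633785, 'tool_from_camera': array([[-4.85830872e-04, -9.51305457e-01, -3.08249397e-01,
         7.89601462e-02],
       [ 9.99999855e-01, -5.34065762e-04,  7.21132746e-05,
        -6.67836058e-04],
       [-2.33227201e-04, -3.08249317e-01,  9.51305579e-01,
        -1.42446253e-01],
       [ 0.00000000e+00,  0.00000000e+00,  0.00000000e+00,
         1.00000000e+00]])}
```

View pics/top0.png

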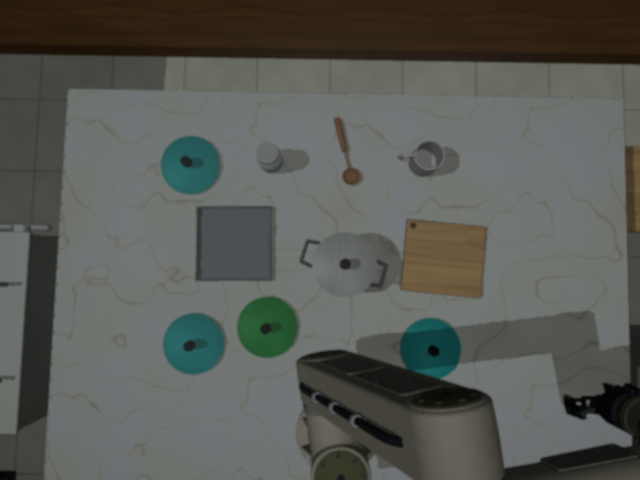

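View pics/scene0.png

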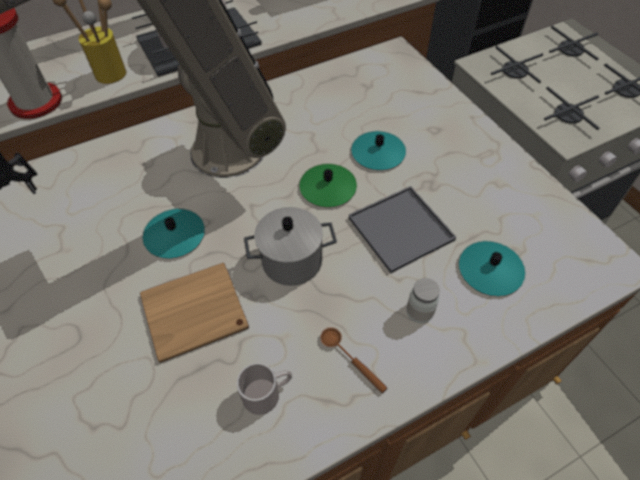

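The top view shows a steel lid on the pot (knob 347,264), the board at (443,258) and the tray at (235,243). There are four other lids: turquoise at (190,164), (193,344) and (431,348), and green at (267,327). Only the grey steel lid sits on the pot between two loop handles, so that is the one meant. I'll confirm it in a crop and measure.

```bash
python3 - <<'E'
from h import *
im=cv2.imread("pics/top0.png"); sc=cv2.imread("pics/scene0.png")
a=cv2.resize(im[200:330,280:410],(390,390),interpolation=cv2.INTER_CUBIC); b=cv2.resize(sc[185:315,225:355],(390,390),interpolation=cv2.INTER_CUBIC)
cv2.imwrite("pics/crop0.png",np.hstack([a,b]))
def big(m):
    n,l,st,c=cv2.connectedComponentsWithStats(m.astype(np.uint8)); i=1+st[1:,4].argmax(); return (l==i),c[i],st[i]
def sub(img,x0,x1,y0,y1,fn):
    m,c,st=big(fn(img[y0:y1,x0:x1])); pts=np.argwhere(m)[:,::-1].astype(np.float32)+[x0,y0]
    r=cv2.minAreaRect(pts.astype(np.float32)); return c+[x0,y0],st,r
hsv=lambda i:cv2.cvtColor(i,cv2.COLOR_BGR2HSV)
dark=lambda i:i.max(2)<50
for n,img,w in(("top",im,(325,370,248,280)),("scene",sc,(270,305,208,240))):
    c,st,r=sub(img,*w,dark); print(n,"knob",c,st,px2plane(n,*c,.155))
wood=lambda i:(hsv(i)[...,1]>70)&(hsv(i)[...,0]<25)
c,st,r=sub(im,390,500,205,310,wood); print("board",c,r,px2plane("top",*r[0],.018))
P=np.array([px2plane("top",*p,.018)[:2] for p in cv2.boxPoints(r)]);print(P)
tr=lambda i:(i.max(2)<125)
c,st,r=sub(im,185,285,195,290,tr); print("tray",c,r,px2plane("top",*r[0],.018))
print(np.array([px2plane("top",*p,.018)[:2] for p in cv2.boxPoints(r)]))
# pot handles
c,st,r=sub(im,297,322,232,275,lambda i:i.max(2)<110); print("hL",c,st,px2plane("top",*c,.088))
c,st,r=sub(im,367,392,255,295,lambda i:i.max(2)<90); print("hR",c,st,px2plane("top",*c,.088))
s=env.get_state();
R=quatR(s["orientation"]);print(R.round(3))
E
```

```text
top knob [345.08823529 263.72058824] [16 12  9  9 68] [ 0.45319505 -0.0080579   0.155     ]
scene knob [287.09433962 223.63207547] [ 13   9   9  14 106] [ 0.45684025 -0.00703172  0.155     ]
board [443.05457464 258.24112716] ((443.3415832519531, 258.08416748046875), (80.29949951171875, 70.74714660644531), 5.7105937004089355) [ 0.47872666 -0.28454781  0.018     ]
[[ 0.39007686 -0.16602966]
 [ 0.58504926 -0.18307639]
 [ 0.56802085 -0.40392745]
 [ 0.37381996 -0.38466795]]
tray [234.5 242. ] ((234.49996948242188, 242.0), (93.99998474121094, 98.99998474121094), 90.0) [0.50920556 0.2939599  0.018     ]
[[0.63770268 0.4377646 ]
 [0.64409569 0.16032163]
 [0.38280786 0.15250467]
 [0.37589138 0.42603686]]
hL [309.18769231 251.58769231] [  1   6  24  31 325] [0.48431566 0.08377904 0.088     ]
hR [381.50619469 274.12743363] [  0   0  25  37 565] [ 0.43001428 -0.10667688  0.088     ]
[[ 0.952  0.306 -0.   ]
 [ 0.306 -0.952  0.001]
 [ 0.    -0.001 -1.   ]]
```

View pics/crop0.png

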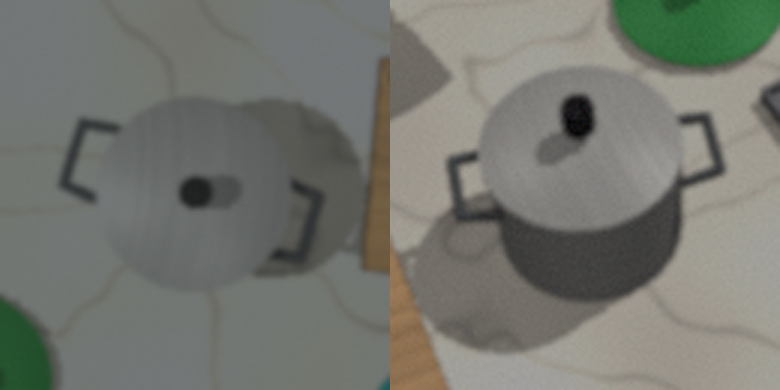

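The crop confirms the brushed-steel lid with black knob on the handled pot (knob about 345,264 top; 287,224 scene). I'll move above it and check from the wrist camera.

servo_tool --increments '[{"x":28,"y":-28,"grip":0},{"x":28,"y":-28},{"x":28,"y":-28},{"x":28,"y":-28},{"x":28,"y":-28}]'

```text
invalid input at $.increments[0]: expected keys grip, x, y, z, roll
```

servo_tool --increments '[{"x":28,"y":-28},{"x":28,"y":-28},{"x":28,"y":-28},{"x":28,"y":-28},{"x":28,"y":-28}]'

```text
invalid input at $.increments[0]: expected keys grip, x, y, z, roll
```

servo_tool --increments '[{"x":28,"y":-28},{"x":28,"y":-28},{"x":28,"y":-28},{"x":28,"y":-28},{"x":28,"y":-28}]'

```text
invalid input at $.increments[0]: expected keys grip, x, y, z, roll
```

servo_tool --increments '[{"x":0},{"x":0},{"x":0}]'

```text
invalid input at $.increments[0]: expected keys grip, x, y, z, roll
```

```bash
python3 - <<'E'
from h import *
s=env.get_state(); im=snap("wrist","w1.png"); print(s["clock"],s["tcp_pos"],s["orientation"])
n,l,st,c=cv2.connectedComponentsWithStats((im.max(2)<45).astype(np.uint8))
for i in range(1,n):
    if st[i,4]>300: print(st[i],c[i],wrist2plane(*c[i],.160,s))
E
```

```text
0.15 [ 0.17576414 -0.54708234  0.23060304] [-7.04139464e-04  9.87950511e-01  1.54768509e-01 -9.99246890e-06]
[ 46  70  34  27 751] [62.43408788 83.48335553] [ 0.23820866 -0.34341795  0.16      ]
[    0   310   625   170 48555] [321.23375553 423.97732468] [ 0.04090894 -0.5880293   0.16      ]
```

View pics/w1.png

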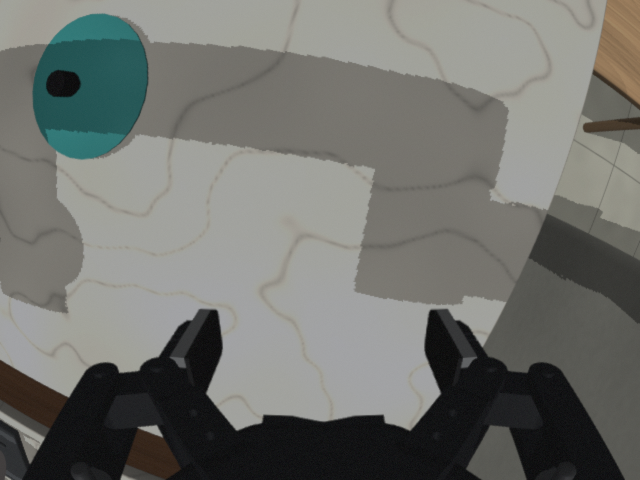

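All the keys are required, so nothing moved. The picture shows the start view: a turquoise lid at (90,85) and the fingers at (210,350) and (450,350).

servo_tool --increments '[{"grip":0,"x":28,"y":-28,"z":0,"roll":0},{"grip":0,"x":28,"y":-28,"z":0,"roll":0},{"grip":0,"x":28,"y":-28,"z":0,"roll":0},{"grip":0,"x":28,"y":-28,"z":0,"roll":0},{"grip":0,"x":28,"y":-28,"z":0,"roll":0}]'

```text
clock: 0.62
tcp_pos: [0.2666, -0.3696, 0.231]
orientation: [-0.0, 0.988, 0.154, 0.0]
wrist_force: [1.7, -0.3, 0.5]
finger_gap: 0.0857
grip_force: 0.0
```

servo_tool --increments '[{"grip":0,"x":28,"y":-28,"z":0,"roll":0},{"grip":0,"x":28,"y":-28,"z":0,"roll":0},{"grip":0,"x":28,"y":-28,"z":0,"roll":0},{"grip":0,"x":28,"y":-28,"z":0,"roll":0},{"grip":0,"x":28,"y":-28,"z":0,"roll":0}]'

```text
clock: 1.03
tcp_pos: [0.3571, -0.1934, 0.2314]
orientation: [0.0, 0.988, 0.154, 0.0]
wrist_force: [-0.1, -0.1, 1.0]
finger_gap: 0.0853
grip_force: 0.0
```

servo_tool --increments '[{"grip":0,"x":28,"y":-28,"z":0,"roll":0},{"grip":0,"x":28,"y":-28,"z":0,"roll":0},{"grip":0,"x":28,"y":-28,"z":0,"roll":0},{"grip":0,"x":0,"y":0,"z":0,"roll":0},{"grip":0,"x":0,"y":0,"z":0,"roll":0}]'

```text
clock: 1.45
tcp_pos: [0.4116, -0.0874, 0.2312]
orientation: [0.0, 0.987, 0.158, -0.0]
wrist_force: [0.5, -0.6, -0.9]
finger_gap: 0.0854
grip_force: 0.0
```

```bash
cat > look.py <<'E'
from h import *
import sys
s=env.get_state(); im=snap("wrist",sys.argv[1]); z=float(sys.argv[2]); print(s["clock"],s["tcp_pos"],s["orientation"])
n,l,st,c=cv2.connectedComponentsWithStats((im.max(2)<45).astype(np.uint8))
R=quatR(s["orientation"])
for i in range(1,n):
    if st[i,4]>300:
        p=wrist2plane(*c[i],z,s); print(st[i],c[i],p,"tool mm",(R.T@(p-s["tcp_pos"])*1000).round(1))
E
python3 look.py w2.png .155
```

```text
1.45 [ 0.41156563 -0.08742726  0.23118206] [ 5.91691106e-05  9.87496947e-01  1.57638064e-01 -1.32149973e-04]
[ 83   0  37 138 523] [98.68068834 68.06883365] [0.48726   0.0917566 0.155    ] tool mm [ 127.7 -146.7   76.1]
[ 194  130   51   45 1810] [218.67127072 151.09281768] [ 0.45440642 -0.00699797  0.155     ] tool mm [ 65.8 -63.1  76.2]
[ 35 238  30  28 586] [ 49.39761092 250.79010239] [0.34751808 0.11337131 0.155     ] tool mm [   1.7 -210.8   76.2]
[   22   310   603   170 47731] [324.47497434 424.01016111] [ 0.27218108 -0.13355825  0.155     ] tool mm [-146.8    0.4   76.2]
[396 386  25  31 590] [407.68474576 400.90338983] [ 0.31493508 -0.1886942   0.155     ] tool mm [-123.3   66.1   76.2]
```

servo_tool --increments '[{"grip":0,"x":22,"y":-21,"z":0,"roll":0},{"grip":0,"x":22,"y":-21,"z":0,"roll":0},{"grip":0,"x":22,"y":-21,"z":0,"roll":0},{"grip":0,"x":0,"y":0,"z":0,"roll":0},{"grip":0,"x":0,"y":0,"z":0,"roll":0}]'

```text
clock: 1.92
tcp_pos: [0.4547, -0.0101, 0.231]
orientation: [0.0, 0.988, 0.155, -0.0]
wrist_force: [-0.5, -0.3, 0.1]
finger_gap: 0.085
grip_force: 0.0
```

```bash
python3 look.py w3.png .155
```

```text
1.9167 [ 0.45474246 -0.01008865  0.23101198] [ 1.58871904e-04  9.87965320e-01  1.54675044e-01 -3.63056890e-04]
[  6   0  33 155 614] [19.51791531 76.90065147] [0.51635039 0.24520237 0.155     ] tool mm [ 136.7 -224.3   75.9]
[132   5  46 185 494] [151.1194332   98.45546559] [0.51898729 0.12253112 0.155     ] tool mm [ 101.8 -106.7   75.9]
[ 297  228   44   51 1771] [318.29700734 252.8565782 ] [ 0.45499928 -0.00622696  0.155     ] tool mm [ 1.5 -3.6 76. ]
[ 86 293  30  29 608] [100.59703947 306.88980263] [0.36160703 0.13864415 0.155     ] tool mm [ -43.2 -170.1   76. ]
[   23   310   602   170 47507] [324.92485318 424.00002105] [ 0.31526842 -0.05571684  0.155     ] tool mm [-146.7    0.8   76.1]
```

View pics/w3.png

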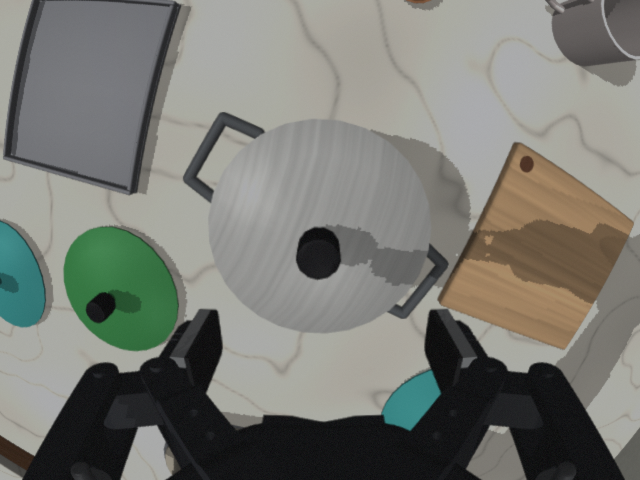

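The wrist view shows the steel lid's knob at (318,253), almost under the gripper, with the board corner at (518,145) and the tray at top left. I'll descend with a small correction and grip.

servo_tool --increments '[{"grip":0,"x":1,"y":-3,"z":30,"roll":0},{"grip":0,"x":0,"y":0,"z":30,"roll":0},{"grip":0,"x":0,"y":0,"z":20,"roll":0},{"grip":0,"x":0,"y":0,"z":12,"roll":0},{"grip":0,"x":0,"y":0,"z":5,"roll":0}]'

```text
clock: 2.38
tcp_pos: [0.4526, -0.0079, 0.1322]
orientation: [-0.0, 0.988, 0.153, -0.002]
wrist_force: [-0.5, 0.0, 0.1]
finger_gap: 0.0857
grip_force: 0.0
```

servo_tool --increments '[{"grip":0.3,"x":0,"y":0,"z":0,"roll":0},{"grip":0.5,"x":0,"y":0,"z":0,"roll":0},{"grip":0.6,"x":0,"y":0,"z":0,"roll":0},{"grip":1,"x":0,"y":0,"z":0,"roll":0},{"grip":1,"x":0,"y":0,"z":0,"roll":0}]' --grip_force 60

```text
clock: 2.8
tcp_pos: [0.4555, -0.0067, 0.1354]
orientation: [0.001, 0.988, 0.155, 0.001]
wrist_force: [-5.2, 0.2, 5.8]
finger_gap: 0.0267
grip_force: 59.1
```

servo_tool --increments '[{"grip":1,"x":0,"y":0,"z":0,"roll":0},{"grip":1,"x":0,"y":0,"z":0,"roll":0},{"grip":1,"x":0,"y":0,"z":0,"roll":0}]'

```text
clock: 3.05
tcp_pos: [0.4556, -0.0067, 0.1355]
orientation: [0.001, 0.988, 0.155, 0.001]
wrist_force: [-0.6, -2.2, 6.7]
finger_gap: 0.0266
grip_force: 59.2
```

servo_tool --increments '[{"grip":1,"x":0,"y":0,"z":-4,"roll":0},{"grip":1,"x":0,"y":0,"z":-6,"roll":0},{"grip":1,"x":0,"y":0,"z":-10,"roll":0},{"grip":1,"x":0,"y":0,"z":-15,"roll":0},{"grip":1,"x":0,"y":0,"z":-15,"roll":0}]'

```text
clock: 3.47
tcp_pos: [0.4541, -0.0061, 0.185]
orientation: [-0.0, 0.988, 0.155, -0.001]
wrist_force: [-0.3, 0.3, -3.0]
finger_gap: 0.0265
grip_force: 59.1
```

servo_tool --increments '[{"grip":1,"x":0,"y":0,"z":-10,"roll":0},{"grip":1,"x":0,"y":0,"z":0,"roll":0}]'

```text
clock: 3.63
tcp_pos: [0.4561, -0.0065, 0.1968]
orientation: [0.001, 0.988, 0.155, 0.002]
wrist_force: [0.4, -0.5, -1.7]
finger_gap: 0.026
grip_force: 59.2
```

```bash
python3 - <<'E'
from h import *
s=env.get_state(); im=snap("wrist","w4.png"); im0=cv2.imread("pics/w3.png")
print(s["tcp_pos"],s["orientation"],s["wrist_force"])
# board from w3 with pose of w3
s0=dict(tcp_pos=[0.45474246,-0.01008865,0.23101198],orientation=[1.58871904e-04,9.87965320e-01,1.54675044e-01,-3.63056890e-04])
for n,(u,v) in dict(c1=(516,143),c4=(440,299),c3=(567,349)).items(): print(n,wrist2plane(u,v,.018,s0))
for n,(u,v) in dict(t1=(177,5),t2=(134,192),t3=(6,155)).items(): print(n,wrist2plane(u,v,.018,s0))
hs=cv2.cvtColor(cv2.imread("pics/top0.png"),cv2.COLOR_BGR2HSV)
# top board corners via quad fit
m=((hs[...,1]>70)&(hs[...,0]<25)).astype(np.uint8); m[:205]=0;m[310:]=0;m[:,:390]=0;m[:,500:]=0
c=max(cv2.findContours(m,0,1)[0],key=cv2.contourArea); q=cv2.approxPolyDP(cv2.convexHull(c),6,True)[:,0]
print(q); Q=np.array([px2plane("top",*p,.018)[:2] for p in q]);print(Q,Q.mean(0))
print("tray top", [px2plane("top",*p,.018)[:2].round(3) for p in [(197,207),(273,206),(273,281),(196,281)]])
E
```

```text
[ 0.45611995 -0.00648358  0.19683214] [7.20999345e-04 9.87935746e-01 1.54850697e-01 1.92452420e-03] [ 0.35826305 -0.45964684 -1.72735803]
c1 [ 0.58428406 -0.17792175  0.018     ]
c4 [ 0.39697337 -0.16375611  0.018     ]
c3 [ 0.3757105 -0.3878203  0.018    ]
t1 [0.6119394  0.19315783 0.018     ]
t2 [0.41255687 0.18703563 0.018     ]
t3 [0.40868306 0.39359112 0.018     ]
[[408 220]
 [484 227]
 [479 296]
 [401 288]]
[[ 0.58202509 -0.18612777]
 [ 0.56750595 -0.39617853]
 [ 0.37724551 -0.38255835]
 [ 0.39367503 -0.16907998]] [ 0.4801129  -0.28348616]
tray top [array([0.605, 0.403]), array([0.612, 0.19 ]), array([0.404, 0.184]), array([0.399, 0.397])]
```

View pics/w4.png

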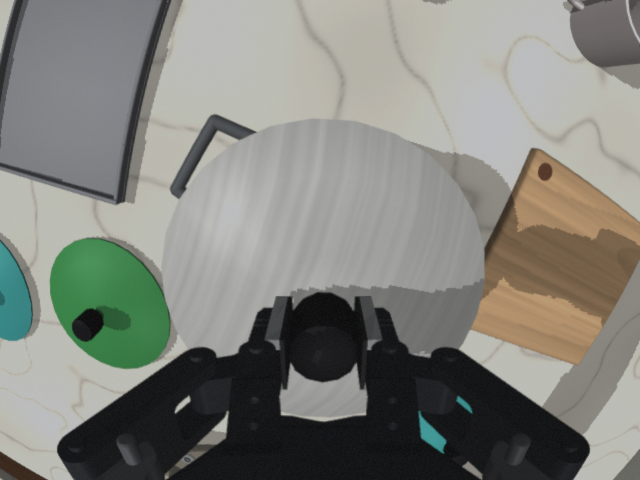

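The lid is held level and clear of the pot, with the knob between the pads at (325,340). The board centre agrees in both views at (0.480,-0.283), so I'll carry it there.

servo_tool --increments '[{"grip":1,"x":-5,"y":20,"z":0,"roll":0},{"grip":1,"x":-8,"y":34,"z":0,"roll":0},{"grip":1,"x":-8,"y":35,"z":0,"roll":0},{"grip":1,"x":-8,"y":35,"z":0,"roll":0},{"grip":1,"x":-8,"y":35,"z":0,"roll":0}]'

```text
clock: 4.1
tcp_pos: [0.4675, -0.1701, 0.1933]
orientation: [-0.0, 0.988, 0.155, -0.001]
wrist_force: [0.6, 0.0, -2.9]
finger_gap: 0.0264
grip_force: 59.6
```

servo_tool --increments '[{"grip":1,"x":-8,"y":35,"z":0,"roll":0},{"grip":1,"x":-8,"y":35,"z":0,"roll":0},{"grip":1,"x":-6,"y":26,"z":0,"roll":0},{"grip":1,"x":-3,"y":16,"z":0,"roll":0},{"grip":1,"x":0,"y":0,"z":0,"roll":0}]'

```text
clock: 4.52
tcp_pos: [0.4784, -0.2868, 0.1927]
orientation: [0.0, 0.988, 0.153, -0.001]
wrist_force: [0.0, -0.3, -2.5]
finger_gap: 0.0265
grip_force: 59.7
```

servo_tool --increments '[{"grip":1,"x":0,"y":0,"z":30,"roll":0},{"grip":1,"x":0,"y":0,"z":30,"roll":0},{"grip":1,"x":0,"y":0,"z":30,"roll":0},{"grip":1,"x":0,"y":0,"z":0,"roll":0},{"grip":1,"x":0,"y":0,"z":0,"roll":0}]'

```text
clock: 4.93
tcp_pos: [0.4767, -0.2812, 0.1024]
orientation: [-0.002, 0.988, 0.155, -0.002]
wrist_force: [-0.6, -0.5, -1.8]
finger_gap: 0.0266
grip_force: 59.8
```

```bash
python3 - <<'E'
from h import *
s=env.get_state(); print(s["tcp_pos"],s["wrist_force"],quatR(s["orientation"])[:, :].round(3))
print("tool mm to board", (quatR(s["orientation"]).T@(np.array([.480,-.2835,.0515])-s["tcp_pos"])*1000).round(1))
E
```

```text
[ 0.47668901 -0.28119991  0.10240842] [-0.56838668 -0.53772681 -1.83875652] [[ 0.952  0.306 -0.005]
 [ 0.306 -0.952  0.004]
 [-0.003 -0.005 -1.   ]]
tool mm to board [ 2.6  3.5 50.9]
```

servo_tool --increments '[{"grip":1,"x":2,"y":2,"z":20,"roll":0},{"grip":1,"x":0,"y":0,"z":14,"roll":0},{"grip":1,"x":0,"y":0,"z":8,"roll":0},{"grip":1,"x":0,"y":0,"z":3,"roll":0},{"grip":1,"x":0,"y":0,"z":0,"roll":0}]'

```text
clock: 5.35
tcp_pos: [0.4813, -0.2845, 0.06]
orientation: [0.0, 0.988, 0.155, 0.0]
wrist_force: [-0.4, 1.1, -2.9]
finger_gap: 0.0267
grip_force: 60.0
```

servo_tool --increments '[{"grip":1,"x":0,"y":0,"z":2,"roll":0},{"grip":1,"x":0,"y":0,"z":0,"roll":0}]'

```text
clock: 5.52
tcp_pos: [0.4817, -0.285, 0.0583]
orientation: [0.001, 0.988, 0.155, 0.001]
wrist_force: [0.3, 0.4, -3.1]
finger_gap: 0.0262
grip_force: 60.0
```

servo_tool --increments '[{"grip":1,"x":0,"y":0,"z":2,"roll":0},{"grip":1,"x":0,"y":0,"z":0,"roll":0}]'

```text
clock: 5.68
tcp_pos: [0.4813, -0.2847, 0.0556]
orientation: [0.0, 0.988, 0.155, 0.0]
wrist_force: [0.5, 0.1, -2.2]
finger_gap: 0.0264
grip_force: 60.0
```

servo_tool --increments '[{"grip":1,"x":0,"y":0,"z":2,"roll":0},{"grip":1,"x":0,"y":0,"z":0,"roll":0},{"grip":1,"x":0,"y":0,"z":0,"roll":0}]'

```text
clock: 5.93
tcp_pos: [0.4809, -0.2845, 0.0532]
orientation: [-0.0, 0.988, 0.155, -0.0]
wrist_force: [0.2, -0.3, -1.9]
finger_gap: 0.0263
grip_force: 60.1
```

servo_tool --increments '[{"grip":1,"x":0,"y":0,"z":1,"roll":0},{"grip":1,"x":0,"y":0,"z":0,"roll":0},{"grip":1,"x":0,"y":0,"z":0,"roll":0}]'

```text
clock: 6.18
tcp_pos: [0.481, -0.2846, 0.0522]
orientation: [-0.0, 0.988, 0.155, -0.0]
wrist_force: [0.1, -1.0, -2.0]
finger_gap: 0.0265
grip_force: 60.0
```

servo_tool --increments '[{"grip":1,"x":0,"y":0,"z":1,"roll":0},{"grip":1,"x":0,"y":0,"z":0,"roll":0},{"grip":1,"x":0,"y":0,"z":0,"roll":0}]'

```text
clock: 6.43
tcp_pos: [0.4811, -0.2847, 0.0515]
orientation: [0.0, 0.988, 0.155, 0.0]
wrist_force: [-1.2, 0.4, -0.1]
finger_gap: 0.0263
grip_force: 60.5
```

servo_tool --increments '[{"grip":1,"x":0,"y":0,"z":1,"roll":0},{"grip":1,"x":0,"y":0,"z":0,"roll":0},{"grip":1,"x":0,"y":0,"z":0,"roll":0}]'

```text
clock: 6.68
tcp_pos: [0.4812, -0.2847, 0.0515]
orientation: [0.0, 0.988, 0.155, 0.0]
wrist_force: [-3.1, 3.0, 7.2]
finger_gap: 0.0261
grip_force: 61.1
```

servo_tool --increments '[{"grip":0.6,"x":0,"y":0,"z":0,"roll":0},{"grip":0.4,"x":0,"y":0,"z":0,"roll":0},{"grip":0,"x":0,"y":0,"z":0,"roll":0},{"grip":0,"x":0,"y":0,"z":0,"roll":0},{"grip":0,"x":0,"y":0,"z":0,"roll":0}]'

```text
clock: 7.1
tcp_pos: [0.4811, -0.2846, 0.0502]
orientation: [0.0, 0.988, 0.155, -0.0]
wrist_force: [0.4, -0.3, -0.8]
finger_gap: 0.0805
grip_force: 0.0
```

servo_tool --increments '[{"grip":0,"x":0,"y":0,"z":-10,"roll":0},{"grip":0,"x":0,"y":0,"z":-30,"roll":0},{"grip":0,"x":0,"y":0,"z":-40,"roll":0},{"grip":0,"x":0,"y":0,"z":-40,"roll":0},{"grip":0,"x":0,"y":0,"z":-40,"roll":0}]'

```text
clock: 7.52
tcp_pos: [0.4806, -0.2842, 0.2126]
orientation: [-0.0, 0.988, 0.155, -0.0]
wrist_force: [-0.1, -1.1, -0.3]
finger_gap: 0.0854
grip_force: 0.0
```

servo_tool --increments '[{"grip":0,"x":8,"y":-35,"z":-20,"roll":0},{"grip":0,"x":8,"y":-38,"z":0,"roll":0},{"grip":0,"x":8,"y":-38,"z":0,"roll":0},{"grip":0,"x":8,"y":-38,"z":0,"roll":0},{"grip":0,"x":8,"y":-38,"z":0,"roll":0}]'

```text
clock: 7.93
tcp_pos: [0.4615, -0.0928, 0.2313]
orientation: [0.0, 0.988, 0.154, 0.001]
wrist_force: [0.2, 0.8, -0.6]
finger_gap: 0.0854
grip_force: 0.0
```

servo_tool --increments '[{"grip":0,"x":8,"y":-38,"z":0,"roll":0},{"grip":0,"x":8,"y":-38,"z":0,"roll":0},{"grip":0,"x":4,"y":-10,"z":0,"roll":0},{"grip":0,"x":0,"y":0,"z":0,"roll":0},{"grip":0,"x":0,"y":0,"z":0,"roll":0}]'

```text
clock: 8.35
tcp_pos: [0.455, -0.006, 0.231]
orientation: [0.001, 0.988, 0.156, 0.001]
wrist_force: [0.3, -0.5, 0.2]
finger_gap: 0.0854
grip_force: 0.0
```

```bash
python3 look.py w5.png .082; python3 - <<'E'
from h import *
a=snap("top","top5.png")[190:330,180:500]; cv2.imwrite("pics/v5.png",np.vstack([cv2.resize(a,(640,280)),cv2.resize(cv2.imread("pics/w5.png"),(640,480))[:310]]))
E
```

```text
8.35 [ 0.45496531 -0.00600592  0.23097355] [5.02209255e-04 9.87795524e-01 1.55754581e-01 5.11825787e-04]
[310 206  29  34 761] [323.87910644 222.85282523] [ 0.4564914 -0.0057361  0.082    ] tool mm [  1.4   0.  149. ]
[562 265  30  30 667] [576.25487256 279.36131934] [ 0.48223958 -0.26953002  0.082     ] tool mm [-55.3 259.  149.2]
[ 89 294  29  30 607] [103.19934102 308.23558484] [0.30542508 0.18027471 0.082     ] tool mm [ -85.1 -223.4  148.6]
[   23   310   601   170 46853] [326.30256334 424.14425971] [ 0.24482224 -0.07707144  0.082     ] tool mm [-221.9    2.8  148.8]
```

View pics/v5.png

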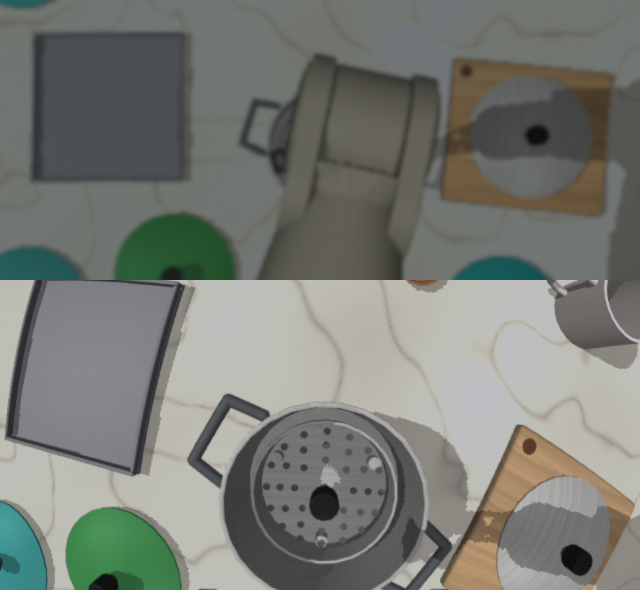

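The top view shows the lid centred on the board, with its knob at (537,135) in the crop. The wrist view shows the basket in the pot, knob at (324,503) in the crop, directly below the gripper. I'll descend into the pot and grip.

servo_tool --increments '[{"grip":0,"x":1,"y":0,"z":30,"roll":0},{"grip":0,"x":0,"y":0,"z":35,"roll":0},{"grip":0,"x":0,"y":0,"z":30,"roll":0},{"grip":0,"x":0,"y":0,"z":5,"roll":0},{"grip":0,"x":0,"y":0,"z":0,"roll":0}]'

```text
clock: 8.87
tcp_pos: [0.4539, -0.0069, 0.1286]
orientation: [-0.001, 0.988, 0.154, -0.002]
wrist_force: [-0.1, -1.4, -0.1]
finger_gap: 0.0853
grip_force: 0.0
```

```bash
python3 look.py w6.png .082
```

```text
8.8667 [ 0.45394385 -0.00687335  0.12856557] [-7.60165938e-04  9.88120982e-01  1.53657231e-01 -2.40865775e-03]
[ 302  241   44   55 1848] [323.77597403 268.63690476] [ 0.45625301 -0.0057564   0.082     ] tool mm [ 2.8 -0.3 46.6]
[619 303  21  38 582] [630.96907216 320.104811  ] [ 0.48292672 -0.25186353  0.082     ] tool mm [-46.6 242.3  46.2]
[   23   310   601   170 42510] [328.41049165 423.71326747] [ 0.34371721 -0.04510582  0.082     ] tool mm [-116.4    3.1   47.1]
[ 37 338  34  37 876] [ 53.78538813 356.10159817] [0.31735147 0.1715559  0.082     ] tool mm [ -75.7 -211.4   47.4]
[159 417  44  63 786] [179.45547074 456.7480916 ] [0.25594285 0.05599222 0.082     ] tool mm [-169.3 -119.9   47.6]
```

servo_tool --increments '[{"grip":0,"x":1,"y":0,"z":25,"roll":0},{"grip":0,"x":0,"y":0,"z":20,"roll":0},{"grip":0,"x":0,"y":0,"z":14,"roll":0},{"grip":0,"x":0,"y":0,"z":5,"roll":0},{"grip":0,"x":0,"y":0,"z":0,"roll":0}]'

```text
clock: 9.33
tcp_pos: [0.4573, -0.0062, 0.067]
orientation: [0.0, 0.988, 0.154, 0.0]
wrist_force: [0.1, -0.0, 0.9]
finger_gap: 0.0856
grip_force: 0.0
```

servo_tool --increments '[{"grip":0.3,"x":0,"y":0,"z":0,"roll":0},{"grip":0.5,"x":0,"y":0,"z":0,"roll":0},{"grip":0.6,"x":0,"y":0,"z":0,"roll":0},{"grip":1,"x":0,"y":0,"z":0,"roll":0},{"grip":1,"x":0,"y":0,"z":0,"roll":0}]'

```text
clock: 9.75
tcp_pos: [0.4571, -0.0057, 0.0669]
orientation: [0.0, 0.988, 0.155, 0.001]
wrist_force: [0.1, 0.8, -0.5]
finger_gap: 0.0254
grip_force: 0.0
```

servo_tool --increments '[{"grip":1,"x":0,"y":0,"z":0,"roll":0},{"grip":1,"x":0,"y":0,"z":0,"roll":0},{"grip":1,"x":0,"y":0,"z":0,"roll":0}]'

```text
clock: 10.0
tcp_pos: [0.4571, -0.0058, 0.067]
orientation: [0.0, 0.988, 0.155, 0.001]
wrist_force: [-0.7, -0.0, 6.1]
finger_gap: 0.0224
grip_force: 58.5
```

servo_tool --increments '[{"grip":1,"x":0,"y":0,"z":-4,"roll":0},{"grip":1,"x":0,"y":0,"z":-10,"roll":0},{"grip":1,"x":0,"y":0,"z":-20,"roll":0},{"grip":1,"x":0,"y":0,"z":-25,"roll":0},{"grip":1,"x":0,"y":0,"z":-25,"roll":0}]'

```text
clock: 10.42
tcp_pos: [0.4554, -0.0054, 0.1504]
orientation: [-0.0, 0.988, 0.155, -0.001]
wrist_force: [1.4, -0.3, -2.2]
finger_gap: 0.0222
grip_force: 58.8
```

servo_tool --increments '[{"grip":1,"x":0,"y":0,"z":-25,"roll":0},{"grip":1,"x":0,"y":0,"z":-20,"roll":0},{"grip":1,"x":0,"y":0,"z":-10,"roll":0},{"grip":1,"x":0,"y":0,"z":0,"roll":0}]'

```text
clock: 10.75
tcp_pos: [0.4578, -0.0059, 0.2073]
orientation: [0.001, 0.988, 0.155, 0.002]
wrist_force: [-0.2, 0.6, -3.2]
finger_gap: 0.0224
grip_force: 59.0
```

```bash
python3 - <<'E'
from h import *
s=env.get_state(); snap("wrist","w7.png")
print(s["tcp_pos"],s["orientation"],"tool mm to tray", (quatR(s["orientation"]).T@(np.array([.507,.293,.067])-s["tcp_pos"])*1000).round(1))
E
```

```text
[ 0.45783225 -0.00586354  0.20726536] [6.70086632e-04 9.87942559e-01 1.54809305e-01 1.76940245e-03] tool mm to tray [ 137.8 -269.8  140.2]
```

View pics/w7.png

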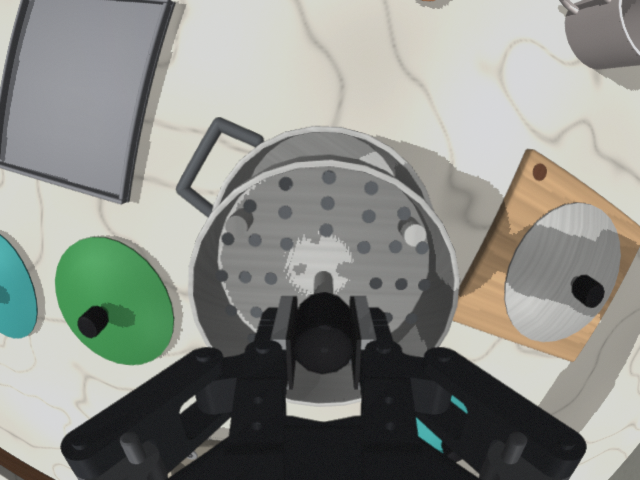

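The basket is held and clear of the pot, with its knob between the pads at (323,335) and the pot below undisturbed. I'll carry it to the tray.

servo_tool --increments '[{"grip":1,"x":9,"y":-18,"z":0,"roll":0},{"grip":1,"x":15,"y":-30,"z":0,"roll":0},{"grip":1,"x":17,"y":-33,"z":0,"roll":0},{"grip":1,"x":17,"y":-33,"z":0,"roll":0},{"grip":1,"x":17,"y":-33,"z":0,"roll":0}]'

```text
clock: 11.22
tcp_pos: [0.4819, 0.1585, 0.203]
orientation: [0.0, 0.988, 0.154, -0.002]
wrist_force: [0.4, -0.8, -2.9]
finger_gap: 0.0223
grip_force: 59.1
```

servo_tool --increments '[{"grip":1,"x":17,"y":-33,"z":0,"roll":0},{"grip":1,"x":17,"y":-33,"z":0,"roll":0},{"grip":1,"x":15,"y":-30,"z":0,"roll":0},{"grip":1,"x":9,"y":-18,"z":0,"roll":0},{"grip":1,"x":5,"y":-9,"z":0,"roll":0}]'

```text
clock: 11.63
tcp_pos: [0.511, 0.2753, 0.2027]
orientation: [-0.008, 0.985, 0.173, -0.003]
wrist_force: [0.6, -0.4, -2.3]
finger_gap: 0.0224
grip_force: 59.2
```

servo_tool --increments '[{"grip":1,"x":0,"y":0,"z":0,"roll":0},{"grip":1,"x":0,"y":0,"z":30,"roll":0},{"grip":1,"x":0,"y":0,"z":30,"roll":0},{"grip":1,"x":0,"y":0,"z":20,"roll":0},{"grip":1,"x":0,"y":0,"z":0,"roll":0}]'

```text
clock: 12.05
tcp_pos: [0.5074, 0.2717, 0.12]
orientation: [-0.007, 0.985, 0.171, -0.007]
wrist_force: [-0.9, -1.2, -2.4]
finger_gap: 0.0226
grip_force: 59.2
```

```bash
python3 - <<'E'
from h import *
s=env.get_state(); snap("wrist","w8.png")
print(s["tcp_pos"],s["orientation"],"tool mm to tray", (quatR(s["orientation"]).T@(np.array([.507,.293,.067])-s["tcp_pos"])*1000).round(1))
E
```

```text
[0.50744105 0.27168479 0.12000028] [-0.00728131  0.98525033  0.1708359  -0.00662346] tool mm to tray [  7.3 -19.3  53.3]
```

View pics/w8.png

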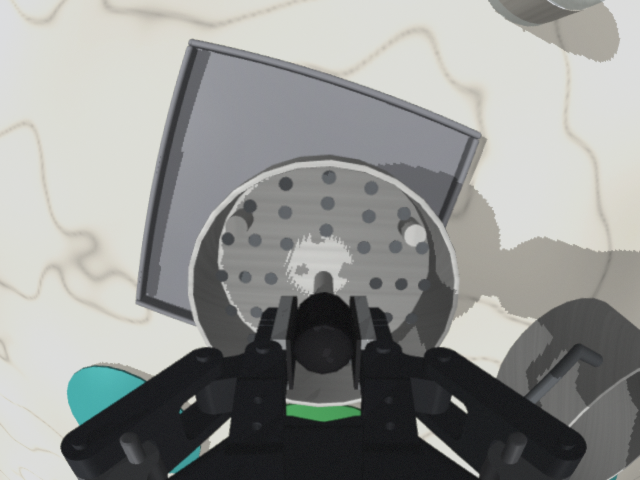

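The basket hangs level over the tray, about 20 mm short. The last joint is at its limit (the tool turned by itself), so I'll roll back to free it and then correct.

servo_tool --increments '[{"grip":1,"x":0,"y":0,"z":0,"roll":-5},{"grip":1,"x":0,"y":0,"z":0,"roll":-5},{"grip":1,"x":0,"y":0,"z":0,"roll":-5},{"grip":1,"x":0,"y":0,"z":0,"roll":0},{"grip":1,"x":0,"y":0,"z":0,"roll":0}]'

```text
clock: 12.52
tcp_pos: [0.5123, 0.2741, 0.127]
orientation: [-0.009, 0.955, 0.297, 0.001]
wrist_force: [-0.6, -0.5, -1.7]
finger_gap: 0.0223
grip_force: 59.2
```

```bash
cat >t.py <<'E'
from h import *
s=env.get_state()
print(s["joint_pos"],s["tcp_pos"],s["orientation"],s["wrist_force"],"tool mm to tray", (quatR(s["orientation"]).T@(np.array([.507,.293,.067])-s["tcp_pos"])*1000).round(1))
E
python3 t.py
```

```text
[ 0.34429604  0.37156959 -0.13123227  1.06607478  0.01695342  2.8821376 ] [0.51226458 0.27408085 0.12704861] [-8.50968257e-03  9.54743386e-01  2.97308415e-01  5.99471159e-04] [-0.62071778 -0.52068601 -1.7421571 ] tool mm to tray [  6.  -17.6  60.4]
```

servo_tool --increments '[{"grip":1,"x":3,"y":-9,"z":0,"roll":0},{"grip":1,"x":3,"y":-9,"z":0,"roll":0},{"grip":1,"x":0,"y":0,"z":25,"roll":0},{"grip":1,"x":0,"y":0,"z":15,"roll":0},{"grip":1,"x":0,"y":0,"z":0,"roll":0}]'

```text
clock: 12.93
tcp_pos: [0.5032, 0.2935, 0.0829]
orientation: [-0.008, 0.954, 0.299, -0.003]
wrist_force: [-0.5, -0.7, -1.4]
finger_gap: 0.0224
grip_force: 59.3
```

```bash
python3 t.py
```

```text
[ 0.38119861  0.41410446 -0.18326913  0.97837407  0.01733487  2.91544846] [0.50323626 0.29349131 0.08286366] [-0.00844953  0.95421273  0.29899301 -0.00313941] [-0.47862798 -0.7336384  -1.38083874] tool mm to tray [ 2.8  2.8 15.8]
```

servo_tool --increments '[{"grip":1,"x":2,"y":1,"z":7,"roll":0},{"grip":1,"x":0,"y":0,"z":3,"roll":0},{"grip":1,"x":0,"y":0,"z":0,"roll":0},{"grip":1,"x":0,"y":0,"z":0,"roll":0}]'

```text
clock: 13.27
tcp_pos: [0.5085, 0.294, 0.0764]
orientation: [-0.009, 0.954, 0.299, 0.0]
wrist_force: [0.5, 0.3, -0.7]
finger_gap: 0.0226
grip_force: 59.3
```

servo_tool --increments '[{"grip":1,"x":0,"y":0,"z":2,"roll":0},{"grip":1,"x":0,"y":0,"z":0,"roll":0},{"grip":1,"x":0,"y":0,"z":0,"roll":0}]'

```text
clock: 13.52
tcp_pos: [0.5082, 0.2938, 0.0742]
orientation: [-0.009, 0.954, 0.299, -0.0]
wrist_force: [0.4, -0.1, -1.6]
finger_gap: 0.0223
grip_force: 59.3
```

servo_tool --increments '[{"grip":1,"x":0,"y":0,"z":1,"roll":0},{"grip":1,"x":0,"y":0,"z":0,"roll":0},{"grip":1,"x":0,"y":0,"z":0,"roll":0}]'

```text
clock: 13.77
tcp_pos: [0.508, 0.2938, 0.0728]
orientation: [-0.009, 0.954, 0.299, -0.0]
wrist_force: [-0.1, 0.8, -1.7]
finger_gap: 0.022
grip_force: 59.3
```

servo_tool --increments '[{"grip":1,"x":0,"y":0,"z":2,"roll":0},{"grip":1,"x":0,"y":0,"z":0,"roll":0},{"grip":1,"x":0,"y":0,"z":0,"roll":0}]'

```text
clock: 14.02
tcp_pos: [0.5079, 0.2938, 0.0706]
orientation: [-0.009, 0.954, 0.299, -0.001]
wrist_force: [-0.4, -0.5, -1.2]
finger_gap: 0.0222
grip_force: 59.3
```

servo_tool --increments '[{"grip":1,"x":0,"y":0,"z":2,"roll":0},{"grip":1,"x":0,"y":0,"z":0,"roll":0},{"grip":1,"x":0,"y":0,"z":0,"roll":0}]'

```text
clock: 14.27
tcp_pos: [0.5079, 0.2938, 0.0686]
orientation: [-0.009, 0.954, 0.299, -0.001]
wrist_force: [0.4, -0.4, -1.7]
finger_gap: 0.0225
grip_force: 59.3
```

servo_tool --increments '[{"grip":1,"x":0,"y":0,"z":1,"roll":0},{"grip":1,"x":0,"y":0,"z":0,"roll":0},{"grip":1,"x":0,"y":0,"z":0,"roll":0}]'

```text
clock: 14.52
tcp_pos: [0.5081, 0.294, 0.068]
orientation: [-0.009, 0.954, 0.299, -0.0]
wrist_force: [-0.2, 0.8, -0.8]
finger_gap: 0.0225
grip_force: 59.3
```

servo_tool --increments '[{"grip":1,"x":0,"y":0,"z":1,"roll":0},{"grip":1,"x":0,"y":0,"z":0,"roll":0},{"grip":1,"x":0,"y":0,"z":0,"roll":0}]'

```text
clock: 14.77
tcp_pos: [0.5082, 0.2944, 0.0677]
orientation: [-0.009, 0.954, 0.299, 0.0]
wrist_force: [-3.2, 1.4, 5.1]
finger_gap: 0.0222
grip_force: 59.9
```

servo_tool --increments '[{"grip":1,"x":0,"y":0,"z":1,"roll":0},{"grip":1,"x":0,"y":0,"z":0,"roll":0},{"grip":1,"x":0,"y":0,"z":0,"roll":0}]'

```text
clock: 15.02
tcp_pos: [0.5082, 0.2947, 0.0675]
orientation: [-0.009, 0.954, 0.299, 0.0]
wrist_force: [-4.3, 2.1, 9.5]
finger_gap: 0.0223
grip_force: 60.7
```

The basket is in contact with the tray. I'll ease the grip, open and retreat.

servo_tool --increments '[{"grip":1,"x":0,"y":0,"z":0,"roll":0},{"grip":1,"x":0,"y":0,"z":0,"roll":0},{"grip":0.7,"x":0,"y":0,"z":0,"roll":0},{"grip":0.4,"x":0,"y":0,"z":0,"roll":0},{"grip":0,"x":0,"y":0,"z":0,"roll":0}]' --grip_force 20

```text
clock: 15.43
tcp_pos: [0.5081, 0.2937, 0.0656]
orientation: [-0.008, 0.954, 0.299, -0.0]
wrist_force: [-0.1, 0.4, -0.1]
finger_gap: 0.0489
grip_force: 0.0
```

servo_tool --increments '[{"grip":0,"x":0,"y":0,"z":0,"roll":0},{"grip":0,"x":0,"y":0,"z":0,"roll":0},{"grip":0,"x":0,"y":0,"z":0,"roll":0},{"grip":0,"x":0,"y":0,"z":-10,"roll":0},{"grip":0,"x":0,"y":0,"z":-25,"roll":0}]'

```text
clock: 15.85
tcp_pos: [0.5057, 0.2923, 0.0982]
orientation: [-0.008, 0.954, 0.299, -0.004]
wrist_force: [0.0, -0.3, -1.1]
finger_gap: 0.0854
grip_force: 0.0
```

servo_tool --increments '[{"grip":0,"x":0,"y":0,"z":-35,"roll":0},{"grip":0,"x":0,"y":0,"z":-35,"roll":0},{"grip":0,"x":0,"y":0,"z":-35,"roll":0},{"grip":0,"x":0,"y":0,"z":-30,"roll":0},{"grip":0,"x":0,"y":0,"z":0,"roll":0}]'

```text
clock: 16.27
tcp_pos: [0.5119, 0.2923, 0.244]
orientation: [-0.009, 0.954, 0.299, 0.006]
wrist_force: [0.6, 1.4, 0.6]
finger_gap: 0.0853
grip_force: 0.0
```

```bash
python3 t.py; python3 - <<'E'
from h import *
w=snap("wrist","w9.png"); t=snap("top","top9.png"); sc=snap("scene","scene9.png")
cv2.imwrite("pics/v9.png",np.vstack([np.hstack([w[:,:],]),])[:480]); cv2.imwrite("pics/v9.png",np.hstack([cv2.resize(w,(400,300)),cv2.resize(sc[100:420,100:527],(400,300))]))
E
```

```text
[0.37381841 0.32695987 0.09593053 1.32745617 0.01709593 2.90830792] [0.51192845 0.29225768 0.24396435] [-0.00895875  0.95421224  0.29894491  0.00553983] [0.5706673  1.44434822 0.55361558] tool mm to tray [ -6.4  -1.  176.9]
```

View pics/v9.png

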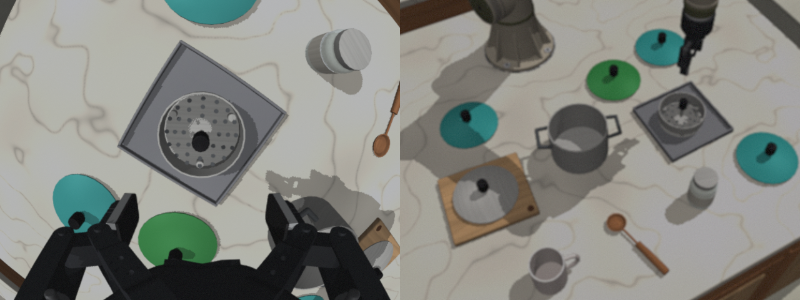

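The basket stands level in the middle of the tray, with its knob at (201,140) in the left half. In the right half the lid is on the board at (485,190), the pot is in place, and the gripper touches nothing. I'm handing in.

```bash
python3 -c "
from workcell import env
print(env.hand_in())"
```

```text
the job is handed in; nothing more can be done
None
```

I handed the job in at about 16 s: the final pictures show the lid flat on the middle of the board, knob up, the basket standing in the tray, and the pot where it was; the mug, jar and spoon were not touched.

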